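# Clamp a module by shifting the sprung-button jaw one hole

### The arm

A 6-joint arm with a two-finger parallel gripper is mounted at the origin on the work surface. World frame = base frame: x ahead of the robot, y to its left, z up, the work surface at z = 0. Lengths are in mm, angles in rad, forces in N, time in s.
With the tool pointing down it reaches from about 350 to 875 mm from the base axis. Payload 4.2 kg.
Tool frame: the origin (TCP) lies between the finger pads; the fingertips stand 14 mm ahead of it and the grasp point (between the pads) lies 5 mm behind it; z points along the fingers, y is the direction in which the jaws open and shut (so a half turn about z gives the same grasp; the last joint's range is limited). The gripper opens to 87 mm and grips with 3 to 60 N. Pads are 19 mm wide; open, the fingers measure 117 mm over their backs; the gripper's body (75 mm by 190 mm) begins 51 mm behind the grasp point.
Start: joints at [1.493, 0.385, 0.008, 0, -1.194, -0.259], TCP at [206.51, 589.875, 236.55] pointing down, gripper open.
Joint ranges: [-3.14, 3.14], [-1.21, 2.06], [-1.07, 1.41], [-3.16, 2.05], [-2.99, -0.16], [-3.1, 3.1]. Speed limits (rad/s): [2.79, 2.79, 3.14, 3.14, 3.14, 3.14].

### API

Orientations are given as a unit quaternion [w, x, y, z].
In Python, from station import * gives the robot as it stands.
- The arm moves only by the tool move_arm, never from a script. Its argument "rows" is a list of rows, each an object of numbers: "rx", "ry", "rz": the turn, a rotation vector about the tool's x, y, z in rad; "tx", "ty", "tz": the shift along the tool's x, y, z in m; "gripper": the gripper command: -1 is shut, 1 is fully open, values between are in proportion. In form: [{"rx": .., "ry": .., "rz": .., "tx": .., "ty": .., "tz": .., "gripper": ..}, ...]. A call has 1 to 20 rows; each row shifts and turns the commanded pose from where the row before left it, along the tool's axes as they then stand; what a row does not reach is not made up. A row lasts 1/8 s, in which the tool goes at most 62.5 mm and 10.7 degrees, less where a joint would pass 70% of its speed; a pose out of reach is approached as far as the arm can. A call is refused whole if a number of a shift passes 0.0625 or a number of a turn 0.188, either way. A call with a gripper value outside its range is refused whole. The fingers move at their own pace and stop on an object; "grip_force" is the grip in N (left out, the last holds). Time passes only in rows, so rows that do not move let the fingers close. It gives the time, the measured TCP pose, the force and the opening at its end, in the units of the state.
- observe(): the state, without advancing time (a new reading comes with each control period).
- get_image(name): name is "scene" or "top" or "wrist"; returns a dict with "color" (480x640x3 uint8, blue, green, red), "depth" (480x640 float32, mm along the optical axis (not along the pixel's ray), 0 where there is no reading), "intrinsics" (3x3 intrinsics, pixels), "R" (3x3) and "t" (3): a world point X has camera coordinates R X + t; the wrist camera has in their place "mount" (4x4, takes a point from camera to tool coordinates, whose origin is the TCP and whose axes are the flange's). Camera axes: x right, y down, z forward; pixel columns grow to the right and rows downward; lengths in mm; the calibration is good to about 2 mm. A picture is of the moment at which its call begins: read the wrist's pose just before it.
- sign_off(): hands the job in, once; it reports no verdict.
Trained networks look in a picture, given as the dict that the camera call returned (one of the last four; its "shot" number tells which), for a name from the list of things; names that differ only in an ending like _2 or _b are one class to them, and where a whole thing is asked for, a point or a joint stands for the part that bears it (a point fixed in the world has none). Each returns a list of dicts, best first, with "conf" (0 to 1); they miss things now and then, are a little off and sometimes report something else, mostly with a low value. They report only what shows in the picture. A call takes as long as a camera call. They do not tell look-alikes from the thing itself.
- boxes_of(picture, thing): "bbox" ([left, top, right, bottom] as shares, 0 to 1, of the picture: columns of its width, rows of its height, round what is visible of it).
- landmark_of(picture, thing): "centre" ([column, row] as shares, 0 to 1, of the picture: columns of its width, rows of its height: a listed point, or the origin of a listed thing).
The state is a dict: "clock": time; "joint_positions": joint angles; "qvel": joint speeds; "tau": joint torques, N m; "eef_pos": TCP position; "tool_rot": TCP orientation; "ft_force": force on the tool from outside, world axes, zero at the start; "moment": the same for the moment, N m; "opening": finger opening in mm.
Only numpy, scipy, OpenCV 4.12 (cv2) and the standard library are available. Lean on these libraries where they do the work, as an engineer would, in place of code of your own. Each camera call takes 0.05 s, during which the arm holds its last target. There are 200 camera calls.

### The job

Lay the larger shielded module flat and square on the two rails of the work holder, centred across them and lengthwise between its open jaws, and let go of it. Then push in the sprung button and slide the jaw sleeve gently towards the module until you feel the button pop out through the next hole, so that the module stays clamped between the jaws; do not ram the sleeve against the locked button, and leave the other things where they are.

Things in the scene. Friction and masses are not known exactly. Their poses are not given: they have to be found in the camera images.
- holder: Work holder fixed to the bench: grey base plate 294 x 96 x 10 mm carrying a level square dark steel tube along its x axis (tube axis 60 mm up, at y = 0). Origin: underside of the plate, on its centre line, 125 mm from the fixed jaw's face; x runs along the tube towards the fixed jaw at the +x end, z up. At the other end a post 36 mm wide, top at z = 90 mm, stands at x = -142 to -152 mm.
- seat (a point): Point midway between the holder's two flat rails, level with their tops: holder x = 85, y = 0, z = 76 mm. The rails carry the module; each is 18 mm wide (|y| = 14 to 32 mm) and runs from holder x = 34 to 125 mm; nothing stands beside them. The clamped module's underside centre ends about here.
- fixed_jaw (a point): Middle of the fixed jaw's inner face, at holder x = 125, y = 0, z = 90 mm. The fixed jaw is a grey plate 60 mm wide in y, 10 mm thick, top at z = 102 mm.
- jaw_sleeve: Square steel sleeve, 25 x 25 mm, wall 2 mm, telescoping on the tube along holder x; reaches x = -74 to +44 mm about its origin, which is on the tube axis at the hole the button is in at the start (holder x = -58, z = 60 mm). Axes as the holder's. Two 12 mm holes in its -y side: this one and the next behind it. Slides with about 4 N of friction. Locked: 1 mm of play each way, then stops hard.
- jaw_plate (a point): Front of the grey sliding jaw plate (56 mm wide, 8 mm thick, 19 mm tall) fixed on the sleeve's +x end: 44 mm ahead of the sleeve's origin, 26.5 mm above it; at holder x = -14 mm at the start. The next hole is in a strip in a slot of the sleeve, clamped differently each time, 32 to 52 mm behind the first, so the sleeve locks after 32 to 52 mm of travel towards the fixed jaw: to be felt.
- jaw_pad: Black sprung pad, 54 x 17 mm, in front of the sliding jaw plate, carried by the sleeve; origin = the sleeve's origin when not pressed; its face is 72.5 mm ahead of that (holder x = 14.5 mm at the start) and yields up to 22.5 mm with 1.5 to 4 N. It takes up the hole's variation, so that the locked sleeve presses the module on the fixed jaw. At the start the gap from pad to fixed jaw is 110.5 mm.
- lock_button: Sprung button: brass pin, 10 mm across, round nose, held by the fixed inner tube (does not travel with the sleeve); sticks out sideways (level) from the sleeve's -y face at holder x = -58, z = 60 mm. Origin on its axis, at that face (holder y = -12.5 mm) when out; moves to +y when pushed. Pushed flush takes about 3 N; then it is still 2 mm deep in the hole. Over 10 N from the sleeve bends it.
- button_nose (a point): Tip of the button's nose: 3.5 mm proud of the sleeve when out (holder y = -16 mm), at -12.5 mm when flush, -10.5 mm when inside. Once flush, sliding the sleeve with 6 to 12 N wedges it inside; it springs out by itself at the next hole, locking the sleeve both ways. Easiest: pinch sleeve and button together across holder y, a finger on the nose, and slide while pinching.
- module: The larger of two shielded electronic modules: an aluminium box 80 (x) x 50 (y) x 22 mm (z), about 180 g (130 to 250 g). Origin: centre of its underside. It may be laid either way round.
- spare_module: The smaller shielded module, 52 x 34 x 16 mm, same look; not to be used. Origin: centre of its underside. The two modules may swap places.
- spool: Green solder spool, 52 mm across, 36 mm tall, standing on the bench; bystander. Origin: centre of its underside.
- flux_jar: Amber jar with black cap, 44 mm across, 45 mm tall; bystander. Origin: centre of its underside.
- parts_can: Red open can, 84 mm across, 85 mm tall; bystander. Origin: centre of its underside.
- phone_frame: Black phone-sized frame lying flat, 72 x 148 x 9 mm; bystander. Origin: centre of its underside.
Things that resemble listed ones, but are neither listed nor needed, are in the scene too. Leave any purple or red look-alike of the module alone.

How it is judged:
By the outcome, as a careful person would: the job done as asked, in the order asked, and still so for the second after the job is handed in, with the robot touching nothing.
It also fails if it takes over 64 s, if anything falls off the work surface, if the arm or the gripper's body presses on something with over 40 N, if the wrist force passes 120 N, or if a joint passes its speed limit or range.

## Working session

There is one attempt and no reset: what is moved stays moved. The work goes in short steps, Python scripts to look and compute and a tool call to move; the robot and the scene stay as the last step left them, time stands still between calls to the robot, and variables do not carry over. Pictures are saved under pics/ and viewed, about 8 in all and at most 12, crops included, and the job is handed in when it is done.

Besides the shell and the picture viewer there is one more tool, called after "Call:" as name(argument=value, ...), one argument or row to a line, values as JSON. move_arm: Moves the arm, as the interface text tells. Its arguments: {"type":"object","properties":{"rows":{"type":"array","items":{"type":"object","properties":{"rx":{"type":"number"},"ry":{"type":"number"},"rz":{"type":"number"},"tx":{"type":"number"},"ty":{"type":"number"},"tz":{"type":"number"},"gripper":{"type":"number"}}}},"grip_force":{"type":"number"}},"required":["rows"]}

```bash
ls; mkdir -p pics; cat > h.py <<'E'
from station import *
import numpy as np, cv2
from scipy.spatial.transform import Rotation as Ro
def world(p,u,v,z=None):
    K=np.array(p["intrinsics"]);R=np.array(p["R"]);t=np.array(p["t"])
    d=np.linalg.inv(K)@np.array([u,v,1.0])
    if z is None:
        D=p["depth"][int(v)-2:int(v)+3,int(u)-2:int(u)+3];D=D[D>0]
        return R.T@(d*np.median(D)-t)
    o=-R.T@t; w=R.T@d
    return o+w*(z-o[2])/w[2]
def rot(s):
    q=s["tool_rot"];return Ro.from_quat([q[1],q[2],q[3],q[0]]).as_matrix()
E
python3 - <<'E'
from h import *
s=observe();print(s);print(rot(s).round(3))
for n in("top","scene"):
    p=get_image(n);cv2.imwrite(f"pics/{n}1.png",p["color"])
    for t in("holder","seat","fixed_jaw","jaw_sleeve","jaw_plate","lock_button","button_nose","module","spare_module"):
        for l in landmark_of(p,t)[:4]:
            u,v=l["centre"][0]*640,l["centre"][1]*480
            try:w=world(p,u,v).round(0)
            except Exception as e:w=e
            print(n,t,round(l["conf"],2),round(u),round(v),w)
E
```

```text
pics
{'clock': 0.0, 'joint_positions': array([ 1.49261676e+00,  3.85562035e-01,  6.62726904e-03, -5.19459310e-04,
       -1.19398765e+00, -2.58578751e-01]), 'qvel': array([ 1.04609799e-03,  1.15795249e-03,  8.03051161e-04, -1.20747658e-03,
        9.49258182e-05,  7.82392739e-04]), 'tau': array([-6.13410907e-05, -3.90662706e+01,  1.87410951e+01,  4.21991006e+00,
        1.10538592e-02, -1.90944297e-04]), 'eef_pos': array([206.31781413, 589.35902938, 235.45378669]), 'tool_rot': array([ 1.08046825e-03,  9.85841041e-01, -1.67679019e-01, -1.44668644e-04]), 'ft_force': array([ 0.11804117, -0.05287399,  0.4442324 ]), 'moment': array([ 0.05006511,  0.01632576, -0.00723255]), 'opening': 87.18594350243872}
[[ 0.944 -0.331 -0.001]
 [-0.331 -0.944 -0.002]
 [ 0.     0.002 -1.   ]]
top holder 0.81 306 299 [496.   7.  69.]
top holder 0.74 443 263 [ 592. -310.   21.]
top holder 0.18 269 290 [514.  89.  70.]
top seat 0.68 267 287 [520.  93.  69.]
top fixed_jaw 0.86 245 281 [528. 139. 100.]
top jaw_sleeve 0.64 329 306 [483. -43.  72.]
top jaw_sleeve 0.33 269 286 [521.  89.  70.]
top jaw_plate 0.68 17
[... 374 characters left out ...]
1.]
scene holder 0.4 471 358 [539. 461.  42.]
scene holder 0.3 330 193 [ 438. -256.    7.]
scene seat 0.96 374 245 [520.  80.  72.]
scene fixed_jaw 0.6 385 252 [532. 141.  96.]
scene fixed_jaw 0.45 268 197 [ 616. -309.   21.]
scene jaw_sleeve 0.76 356 220 [516.  -8.  93.]
scene jaw_sleeve 0.66 327 192 [ 444. -259.   10.]
scene jaw_plate 0.71 361 219 [500.  -5.  92.]
scene lock_button 0.36 363 249 [527.  49.  41.]
scene module 0.72 268 202 [ 620. -301.   13.]
scene module 0.7 260 177 [ 582. -429.   16.]
scene module 0.68 227 193 [ 709. -386.   23.]
scene module 0.64 225 261 [ 842. -104.   23.]
scene spare_module 0.53 327 189 [ 441. -266.   18.]
scene spare_module 0.44 364 251 [525.  49.  35.]
```

View pics/top1.png

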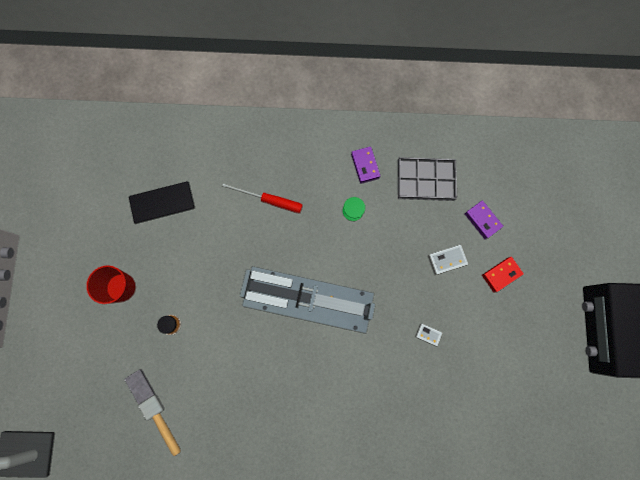

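View pics/scene1.png

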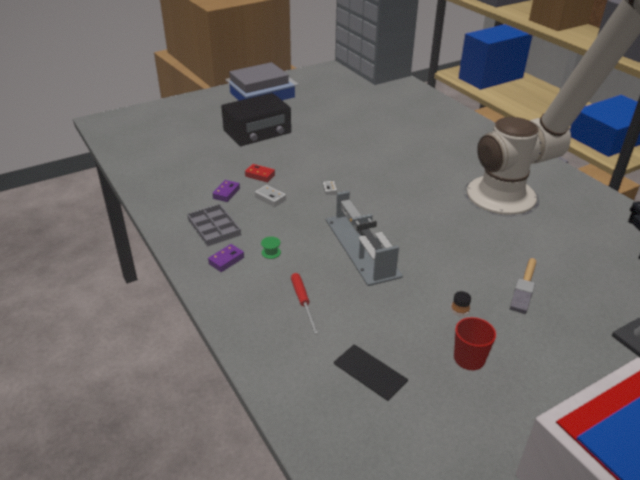

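Top view: there are two silver modules, the larger at (449,260) and the smaller at (429,334). The look-alikes are purple at (484,220) and (366,164), and red at (503,274). The larger silver one fits the description. The holder runs from (245,283), the fixed jaw, to (370,311), the post. I'll measure both and confirm the module in a crop.

```bash
cat >> h.py <<'E'
def cloud(p,R=None,t=None):
    K=np.array(p["intrinsics"]);R=np.array(p["R"]) if R is None else R;t=np.array(p["t"]) if t is None else t
    v,u=np.mgrid[0:480,0:640]
    d=p["depth"];X=np.stack([(u-K[0,2])/K[0,0]*d,(v-K[1,2])/K[1,1]*d,d],-1)
    return (X-t)@R      # R.T@(X-t)
def wristRt(p,s):
    M=np.array(p["mount"]);A=rot(s);Rw=A@M[:3,:3];tw=A@M[:3,3]+np.array(s["eef_pos"])
    return Rw.T,-Rw.T@tw
E
python3 - <<'E'
from h import *
p=get_image("top");C=cloud(p);c=p["color"]
print(p["depth"][400,300],C[400,300],C[230,300])
def rect(m,name):
    P=C[m][:,:2].astype(np.float32);r=cv2.minAreaRect(P);print(name,m.sum(),r,"z",np.median(C[m][:,2]).round(1))
for n,(u0,u1,v0,v1) in {"big":(425,472,240,278),"small":(412,446,318,350)}.items():
    m=np.zeros((480,640),bool);m[v0:v1,u0:u1]=C[v0:v1,u0:u1,2]>9;rect(m,n)
    print(c[m].mean(0))
m=np.zeros((480,640),bool);m[260:338,232:382]=C[260:338,232:382,2]>5
rect(m,"plate");
for lo,hi in((8,12),(70,80),(85,95),(96,108)):
    k=m&(C[...,2]>lo)&(C[...,2]<hi);
    if k.sum()>4: rect(k,(lo,hi))
cv2.imwrite("pics/crop1.png",np.hstack([cv2.resize(c[235:345,395:525],None,fx=3,fy=3),cv2.resize(c[255:345,230:385],None,fx=2.6,fy=3.667)[:330]]))
print(np.array(p["t"]),np.array(p["R"]).round(3))
E
```

```text
1029.9982 [273.76353411  13.6188676   -0.60724121] [664.06882472  26.96263705  -1.55204457]
big 748 ((540.6668701171875, -173.33872985839844), (52.34075927734375, 408.09051513671875), 21.794178009033203) z 21.4
[172.59090909 173.06684492 165.37967914]
small 353 ((442.0277404785156, -150.98095703125), (311.9197692871094, 42.38401794433594), 82.77791595458984) z 15.6
[168.2917847  171.31728045 165.43342776]
plate 5439 ((497.8397216796875, 2.4921417236328125), (167.496826171875, 333.7218017578125), 5.049739360809326) z 12.7
(8, 12) 1839 ((498.5648498535156, 1.817535400390625), (292.36407470703125, 95.58477783203125), 79.4331283569336) z 9.7
(70, 80) 1480 ((498.7067565917969, 2.0864410400390625), (268.131591796875, 63.98600387573242), 79.2927017211914) z 73.5
(85, 95) 258 ((496.6656494140625, 0.2701873779296875), (281.6581115722656, 58.69890213012695), 78.89703369140625) z 90.4
(96, 108) 176 ((509.94818115234375, 66.71238708496094), (156.60044860839844, 59.18410873413086), 78.73849487304688) z 100.8
[-32.39716178 630.70657214 979.34983972] [[ 0.027 -0.999  0.025]
 [-0.983 -0.031 -0.183]
 [ 0.184 -0.019 -0.983]]
```

View pics/crop1.png

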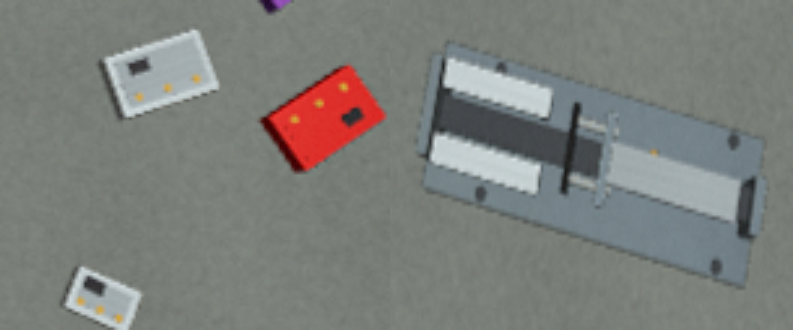

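The crop confirms it: the larger silver box is at upper left, about 80x50, with the small one below and the red look-alike beside it. I'll refine with outliers removed.

```bash
python3 - <<'E'
from h import *
p=get_image("top");C=cloud(p);C[p["depth"]<=0]=np.nan
def rect(m,name):
    m=cv2.morphologyEx(m.astype(np.uint8),cv2.MORPH_OPEN,np.ones((2,2)));n,L,st,_=cv2.connectedComponentsWithStats(m)
    k=L==1+np.argmax(st[1:,4]);P=C[k];o=np.linalg.norm(P[:,:2]-np.median(P[:,:2],0),axis=1)<180
    print(name,k.sum(),cv2.minAreaRect(P[o][:,:2].astype(np.float32)),P[o].mean(0).round(1));return k
def win(u0,u1,v0,v1):
    m=np.zeros((480,640),bool);m[v0:v1,u0:u1]=1;return m
Z=C[...,2]
rect(win(425,472,240,278)&(Z>18)&(Z<25),"big")
H=win(232,382,260,338)
rect(H&(Z>5),"all")
rect(H&(Z>96)&(Z<106),"fixed jaw")
rect(win(350,382,290,338)&(Z>83)&(Z<96),"post")
rect(win(290,320,270,320)&(Z>86)&(Z<106),"jaw plate")
rect(win(240,300,260,290)&(Z>70)&(Z<82),"rail1");rect(win(240,300,288,320)&(Z>70)&(Z<82),"rail2")
E
```

```text
big 637 ((0.0, 0.0), (0.0, 0.0), 0.0) [nan nan nan]
all 5349 ((0.0, 0.0), (0.0, 0.0), 0.0) [nan nan nan]
fixed jaw 131 ((0.0, 0.0), (0.0, 0.0), 0.0) [nan nan nan]
post 81 ((473.17919921875, -142.1689453125), (22.77597999572754, 37.91083526611328), 80.34220886230469) [ 471.7 -138.8   65.6]
jaw plate 230 ((500.99517822265625, 1.990987777709961), (40.3869743347168, 59.947486877441406), 78.50092315673828) [498.4   2.7  74.8]
rail1 348 ((0.0, 0.0), (0.0, 0.0), 0.0) [nan nan nan]
rail2 353 ((0.0, 0.0), (0.0, 0.0), 0.0) [nan nan nan]<stdin>:6: RuntimeWarning: Mean of empty slice.
  ret = um.true_divide(
```

```bash
python3 - <<'E'
from h import *
p=get_image("top");C=cloud(p);C[p["depth"]<=0]=np.nan
def rect(m,name):
    o=cv2.morphologyEx(m.astype(np.uint8),cv2.MORPH_OPEN,np.ones((2,2)))&m;n,L,st,_=cv2.connectedComponentsWithStats(o)
    k=(L==1+np.argmax(st[1:,4]))&m;P=C[k]
    print(name,k.sum(),np.round(sum([list(x) if isinstance(x,tuple) else [x] for x in cv2.minAreaRect(P[:,:2].astype(np.float32))],[]),1),P.mean(0).round(1))
def win(u0,u1,v0,v1):
    m=np.zeros((480,640),bool);m[v0:v1,u0:u1]=1;return m
Z=C[...,2]
rect(win(425,472,240,278)&(Z>18)&(Z<25),"big")
H=win(232,382,260,338)
rect(H&(Z>5),"all")
rect(H&(Z>96)&(Z<106),"fixed jaw")
rect(win(350,382,290,338)&(Z>83)&(Z<96),"post")
rect(win(290,320,270,320)&(Z>86)&(Z<106),"jaw plate")
rect(win(240,300,260,290)&(Z>70)&(Z<82),"rail1");rect(win(240,300,288,320)&(Z>70)&(Z<82),"rail2")
E
```

```text
big 535 [ 599.7 -325.4   46.7   79.    19. ] [ 599.3 -326.9   21.5]
all 5160 [497.5   0.5 290.5  94.1  79.4] [495.7   2.3  40.8]
fixed jaw 94 [522.7 137.1   8.1  56.6  78.9] [521.4 137.1 100.9]
post 59 [ 472.4 -134.2    7.8   34.    78.6] [ 472.  -134.4   89.3]
jaw plate 157 [498.1   4.6  36.8  54.1  81. ] [497.9   3.3  93. ]
rail1 299 [536.6  84.   89.4  16.2  79.3] [536.5  83.2  75.6]
rail2 307 [491.5  92.1  88.7  16.4  79.3] [491.3  91.8  75.4]
```

Call:
move_arm(
  rows=[
    {"tx":0.0337,"ty":0.0367,"gripper":1},
    {"tx":0.0337,"ty":0.0367,"gripper":1},
    {"tx":0.0337,"ty":0.0367,"gripper":1},
    {"tx":0.0337,"ty":0.0367,"gripper":1},
    {"tx":0.0337,"ty":0.0367,"gripper":1},
    {"tx":0.0337,"ty":0.0367,"gripper":1},
    {"tx":0.0337,"ty":0.0367,"gripper":1},
    {"tx":0.0337,"ty":0.0367,"gripper":1},
    {"tx":0.0337,"ty":0.0367,"gripper":1},
    {"tx":0.0337,"ty":0.0367,"gripper":1},
    {"tx":0.0337,"ty":0.0367,"gripper":1},
    {"tx":0.0337,"ty":0.0367,"gripper":1},
    {"tx":0.0337,"ty":0.0367,"gripper":1},
    {"tx":0.0337,"ty":0.0367,"gripper":1},
    {"tx":0.0337,"ty":0.0367,"gripper":1},
    {"tx":0.0337,"ty":0.0367,"gripper":1},
    {"tx":0.0337,"ty":0.0367,"gripper":1},
    {"tx":0.0337,"ty":0.0367,"gripper":1},
    {"tx":0.0337,"ty":0.0367,"gripper":1},
    {"tx":0.0337,"ty":0.0367,"gripper":1},
  ],
  grip_force=25,
)

```text
$.rows[0]: bad value
```

Call:
move_arm(
  rows=[
    {"rz":0.15,"gripper":1},
    {"rz":0.15,"gripper":1},
    {"rz":0.15,"gripper":1},
    {"rz":0.15,"gripper":1},
    {"rz":0.15,"gripper":1},
    {"rz":0.152,"gripper":1},
    {"gripper":1},
    {"gripper":1},
  ],
)

```text
$.rows[0]: bad value
```

```bash
cat >> h.py <<'E'
def to(x,y,z,yawy,s=None):
    """tool-frame shift (mm) and rz to reach world x,y,z with tool y at yawy deg"""
    s=s or observe();A=rot(s);d=A.T@(np.array([x,y,z])-s["eef_pos"])
    cur=np.degrees(np.arctan2(A[1,1],A[0,1]));w=(yawy-cur+90)%180-90
    print("eef",np.round(s["eef_pos"],1),"yawy",round(cur,2),"tilt",A[:2,2].round(4),"-> shift",d.round(1),"rz",round(-np.radians(w),4),"clock",s["clock"],"open",round(s["opening"],1),"F",np.round(s["ft_force"],1))
def brect(P):
    (x,y),(w,h),a=cv2.minAreaRect(P[:,:2].astype(np.float32))
    if w<h: w,h,a=h,w,a+90
    return np.round([x,y,w,h,a],1)
E
python3 - <<'E'
from h import *
s=observe();p=get_image("wrist");R,t=wristRt(p,s);p["depth"]=p["depth"].copy();d0=p["depth"]>0
C=cloud(p,R,t);m=d0&(C[...,2]>17)&(C[...,2]<27)
n,L,st,ce=cv2.connectedComponentsWithStats(m.astype(np.uint8))
for i in range(1,n):
    if st[i,4]>500: print(st[i],brect(C[L==i]),C[L==i].mean(0).round(1))
to(599.7,-325.4,18,19)
cv2.imwrite("pics/w1.png",p["color"])
E
```

```text
[ 491    0  149  147 5355] [248.5 336.3 178.9  42.3  35.7] [262.  345.6  18.7]
[ 17  22 149 114 747] [373.2 750.3 153.5  46.6 108.9] [377.4 734.9  21.9]
[   0  169   63  101 3645] [295.9 867.8  99.5  60.1 154.3] [289.2 877.1  21.2]
eef [206.5 589.9 236.5] yawy -109.29 tilt [0. 0.] -> shift [673.5 734.  218.5] rz 0.9024 clock 1.2 open 86.8 F [-0.3  0.3 -0.4]
```

Call:
move_arm(
  rows=[
    {"rx":0,"ry":0,"rz":0,"tx":0.0337,"ty":0.0367,"tz":0,"gripper":1},
    {"rx":0,"ry":0,"rz":0,"tx":0.0337,"ty":0.0367,"tz":0,"gripper":1},
    {"rx":0,"ry":0,"rz":0,"tx":0.0337,"ty":0.0367,"tz":0,"gripper":1},
    {"rx":0,"ry":0,"rz":0,"tx":0.0337,"ty":0.0367,"tz":0,"gripper":1},
    {"rx":0,"ry":0,"rz":0,"tx":0.0337,"ty":0.0367,"tz":0,"gripper":1},
    {"rx":0,"ry":0,"rz":0,"tx":0.0337,"ty":0.0367,"tz":0,"gripper":1},
    {"rx":0,"ry":0,"rz":0,"tx":0.0337,"ty":0.0367,"tz":0,"gripper":1},
    {"rx":0,"ry":0,"rz":0,"tx":0.0337,"ty":0.0367,"tz":0,"gripper":1},
    {"rx":0,"ry":0,"rz":0,"tx":0.0337,"ty":0.0367,"tz":0,"gripper":1},
    {"rx":0,"ry":0,"rz":0,"tx":0.0337,"ty":0.0367,"tz":0,"gripper":1},
    {"rx":0,"ry":0,"rz":0,"tx":0.0337,"ty":0.0367,"tz":0,"gripper":1},
    {"rx":0,"ry":0,"rz":0,"tx":0.0337,"ty":0.0367,"tz":0,"gripper":1},
    {"rx":0,"ry":0,"rz":0,"tx":0.0337,"ty":0.0367,"tz":0,"gripper":1},
    {"rx":0,"ry":0,"rz":0,"tx":0.0337,"ty":0.0367,"tz":0,"gripper":1},
    {"rx":0,"ry":0,"rz":0,"tx":0.0337,"ty":0.0367,"tz":0,"gripper":1},
    {"rx":0,"ry":0,"rz":0,"tx":0.0337,"ty":0.0367,"tz":0,"gripper":1},
    {"rx":0,"ry":0,"rz":0,"tx":0.0337,"ty":0.0367,"tz":0,"gripper":1},
    {"rx":0,"ry":0,"rz":0,"tx":0.0337,"ty":0.0367,"tz":0,"gripper":1},
    {"rx":0,"ry":0,"rz":0,"tx":0.0337,"ty":0.0367,"tz":0,"gripper":1},
    {"rx":0,"ry":0,"rz":0,"tx":0.0337,"ty":0.0367,"tz":0,"gripper":1},
  ],
  grip_force=25,
)

```text
clock: 3.7
eef_pos: [600.6, -327.3, 236.5]
tool_rot: [0.0, 0.986, -0.168, 0.0]
ft_force: [0.5, -0.2, 1.4]
opening: 86.5
```

Call:
move_arm(
  rows=[
    {"rx":0,"ry":0,"rz":0.15,"tx":0,"ty":0,"tz":0,"gripper":1},
    {"rx":0,"ry":0,"rz":0.15,"tx":0,"ty":0,"tz":0,"gripper":1},
    {"rx":0,"ry":0,"rz":0.15,"tx":0,"ty":0,"tz":0,"gripper":1},
    {"rx":0,"ry":0,"rz":0.15,"tx":0,"ty":0,"tz":0,"gripper":1},
    {"rx":0,"ry":0,"rz":0.15,"tx":0,"ty":0,"tz":0,"gripper":1},
    {"rx":0,"ry":0,"rz":0.152,"tx":0,"ty":0,"tz":0,"gripper":1},
    {"rx":0,"ry":0,"rz":0,"tx":0,"ty":0,"tz":0,"gripper":1},
    {"rx":0,"ry":0,"rz":0,"tx":0,"ty":0,"tz":0,"gripper":1},
  ],
)

```text
clock: 4.7
eef_pos: [600.1, -325.6, 236.5]
tool_rot: [-0.0, 0.815, -0.58, 0.0]
ft_force: [-1.6, 0.0, 0.5]
opening: 87.0
```

```bash
cat > w.py <<'E'
from h import *
import sys
s=observe();p=get_image("wrist");R,t=wristRt(p,s);d0=p["depth"]>0
C=cloud(p,R,t);lo,hi=float(sys.argv[2]),float(sys.argv[3]);m=d0&(C[...,2]>lo)&(C[...,2]<hi)
n,L,st,ce=cv2.connectedComponentsWithStats(m.astype(np.uint8))
for i in range(1,n):
    if st[i,4]>400: print(st[i],brect(C[L==i]),C[L==i].mean(0).round(1))
if len(sys.argv)>4: to(*map(float,sys.argv[4:8]),s)
cv2.imwrite("pics/"+sys.argv[1],p["color"])
E
python3 w.py w2.png 17 27 599.7 -325.4 18 19
```

```text
[ 367   36   73  106 5308] [ 570.5 -456.4   80.    50.5  123.8] [ 571.5 -457.    22.3]
[ 200   40  103   86 5360] [ 701.5 -416.6   80.2   50.5   37.8] [ 700.9 -417.    22.2]
[  49  101  134  173 3542] [ 799.4 -280.2  140.4  101.1   90. ] [ 802.2 -281.7   20. ]
[ 298  172   53   82 4186] [ 601.1 -326.8   80.    50.   109.4] [ 601.6 -328.2   22.3]
eef [ 600.1 -325.6  236.5] yawy -160.85 tilt [ 0. -0.] -> shift [ -0.3   0.3 218.5] rz 0.0026 clock 4.7 open 87.0 F [-1.6  0.   0.5]
```

Call:
move_arm(
  rows=[
    {"rx":0,"ry":0,"rz":-0.0044,"tx":0.0015,"ty":-0.0006,"tz":0.04,"gripper":1},
    {"rx":0,"ry":0,"rz":0,"tx":0,"ty":0,"tz":0.05,"gripper":1},
    {"rx":0,"ry":0,"rz":0,"tx":0,"ty":0,"tz":0.05,"gripper":1},
    {"rx":0,"ry":0,"rz":0,"tx":0,"ty":0,"tz":0.04,"gripper":1},
    {"rx":0,"ry":0,"rz":0,"tx":0,"ty":0,"tz":0.025,"gripper":1},
    {"rx":0,"ry":0,"rz":0,"tx":0,"ty":0,"tz":0.0135,"gripper":1},
    {"rx":0,"ry":0,"rz":0,"tx":0,"ty":0,"tz":0,"gripper":-1},
    {"rx":0,"ry":0,"rz":0,"tx":0,"ty":0,"tz":0,"gripper":-1},
    {"rx":0,"ry":0,"rz":0,"tx":0,"ty":0,"tz":0,"gripper":-1},
    {"rx":0,"ry":0,"rz":0,"tx":0,"ty":0,"tz":0,"gripper":-1},
    {"rx":0,"ry":0,"rz":0,"tx":0,"ty":0,"tz":0,"gripper":-1},
    {"rx":0,"ry":0,"rz":0,"tx":0,"ty":0,"tz":0,"gripper":-1},
  ],
  grip_force=25,
)

```text
clock: 6.25
eef_pos: [601.4, -326.9, 18.8]
tool_rot: [-0.0, 0.816, -0.579, 0.0]
ft_force: [-0.1, 0.7, 3.3]
opening: 49.6
```

Call:
move_arm(
  rows=[
    {"rx":0,"ry":0,"rz":0,"tx":0,"ty":0,"tz":-0.02,"gripper":-1},
    {"rx":0,"ry":0,"rz":0,"tx":0,"ty":0,"tz":-0.05,"gripper":-1},
    {"rx":0,"ry":0,"rz":0,"tx":0,"ty":0,"tz":-0.05,"gripper":-1},
    {"rx":0,"ry":0,"rz":0,"tx":0,"ty":0,"tz":-0.05,"gripper":-1},
    {"rx":0,"ry":0,"rz":0,"tx":0,"ty":0,"tz":-0.04,"gripper":-1},
    {"rx":0,"ry":0,"rz":0,"tx":-0.02,"ty":-0.0025,"tz":0,"gripper":-1},
    {"rx":0,"ry":0,"rz":0,"tx":-0.04,"ty":-0.0055,"tz":0,"gripper":-1},
    {"rx":0,"ry":0,"rz":0,"tx":-0.045,"ty":-0.006,"tz":0,"gripper":-1},
    {"rx":0,"ry":0,"rz":0,"tx":-0.045,"ty":-0.006,"tz":0,"gripper":-1},
    {"rx":0,"ry":0,"rz":0,"tx":-0.045,"ty":-0.006,"tz":0,"gripper":-1},
    {"rx":0,"ry":0,"rz":0,"tx":-0.045,"ty":-0.006,"tz":0,"gripper":-1},
    {"rx":0,"ry":0,"rz":0,"tx":-0.045,"ty":-0.006,"tz":0,"gripper":-1},
    {"rx":0,"ry":0,"rz":0,"tx":-0.045,"ty":-0.006,"tz":0,"gripper":-1},
    {"rx":0,"ry":0,"rz":0,"tx":-0.045,"ty":-0.006,"tz":0,"gripper":-1},
    {"rx":0,"ry":0,"rz":0,"tx":-0.0457,"ty":-0.0055,"tz":0,"gripper":-1},
    {"rx":0,"ry":0,"rz":0.13,"tx":0,"ty":0,"tz":0,"gripper":-1},
    {"rx":0,"ry":0,"rz":0.13,"tx":0,"ty":0,"tz":0,"gripper":-1},
    {"rx":0,"ry":0,"rz":0.13,"tx":0,"ty":0,"tz":0,"gripper":-1},
    {"rx":0,"ry":0,"rz":0.134,"tx":0,"ty":0,"tz":0,"gripper":-1},
    {"rx":0,"ry":0,"rz":0,"tx":0,"ty":0,"tz":0,"gripper":-1},
  ],
)

```text
clock: 8.75
eef_pos: [513.5, 88.6, 227.4]
tool_rot: [-0.001, -0.638, 0.77, 0.0]
ft_force: [0.1, -0.4, -1.4]
opening: 49.8
```

```bash
python3 w.py w3.png 72 106 514 88.5 93 169.4
```

```text
[ 283    0   81  146 4567] [493.1 -26.   99.9  55.9  79.4] [494.3 -20.6  83.3]
[283 171  23  38 860] [531.4  52.5  29.4  17.6  78.6] [531.1  52.2  75.8]
[341 171  24  38 874] [486.   61.1  29.4  18.1  79.6] [486.2  60.7  75.8]
eef [513.5  88.6 227.4] yawy 169.35 tilt [-0.0017 -0.0004] -> shift [-1.000e-01 -7.000e-01  1.344e+02] rz -0.0008 clock 8.75 open 49.8 F [ 0.1 -0.4 -1.4]
```

View pics/w3.png

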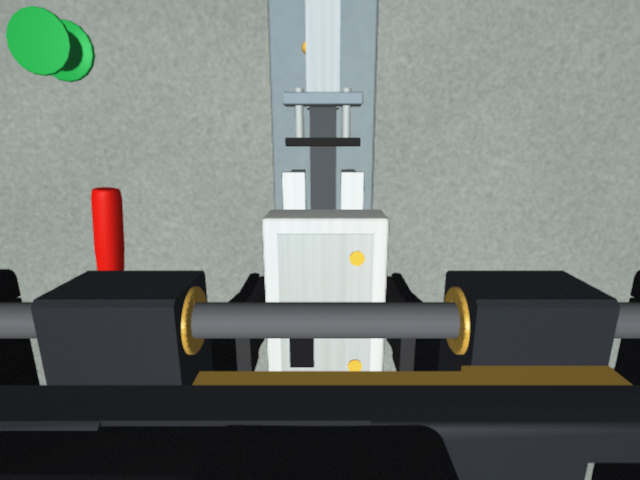

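Call:
move_arm(
  rows=[
    {"rx":0,"ry":0,"rz":0,"tx":0,"ty":-0.0011,"tz":0.02,"gripper":-1},
    {"rx":0,"ry":0,"rz":0,"tx":0,"ty":0,"tz":0.03,"gripper":-1},
    {"rx":0,"ry":0,"rz":0,"tx":0,"ty":0,"tz":0.03,"gripper":-1},
    {"rx":0,"ry":0,"rz":0,"tx":0,"ty":0,"tz":0.025,"gripper":-1},
    {"rx":0,"ry":0,"rz":0,"tx":0,"ty":0,"tz":0.015,"gripper":-1},
    {"rx":0,"ry":0,"rz":0,"tx":0,"ty":0,"tz":0.006,"gripper":-1},
    {"rx":0,"ry":0,"rz":0,"tx":0,"ty":0,"tz":0.003,"gripper":-1},
    {"rx":0,"ry":0,"rz":0,"tx":0,"ty":0,"tz":0,"gripper":-1},
    {"rx":0,"ry":0,"rz":0,"tx":0,"ty":0,"tz":0,"gripper":-1},
  ],
)

```text
clock: 9.93
eef_pos: [516.1, 88.6, 99.7]
tool_rot: [0.001, -0.638, 0.77, -0.0]
ft_force: [0.4, -0.1, -1.5]
opening: 49.9
```

```bash
python3 w.py w4.png 72 112 514.6 88.4 95 169.4
```

```text
[  252     0   152   146 10650] [497.3  -5.1  57.7  56.1  79.3] [497.7  -2.6  89.3]
[  236   189   180   113 14852] [511.1  63.4  68.7  43.3 169.1] [510.5  64.1  98. ]
[ 261  338  130   33 4098] [519.2 114.3  64.1  38.6 167.4] [518.7 108.8 101.9]
eef [516.1  88.6  99.7] yawy 169.26 tilt [0.0013 0.0006] -> shift [0.5 1.5 4.7] rz -0.0024 clock 9.925 open 49.9 F [ 0.4 -0.1 -1.5]
```

```bash
cat > lat.py <<'E'
from h import *
s=observe();p=get_image("wrist");R,t=wristRt(p,s);d0=p["depth"]>0;C=cloud(p,R,t)
a=np.radians(79.4);ex=np.array([np.cos(a),np.sin(a)]);ey=np.array([-ex[1],ex[0]]);o=np.array([514.9,93.4])
D=C[...,:2]-o;X=D@ex+85;Y=D@ey;Z=C[...,2]
def ext(n,m):
    y=Y[m];x=X[m];print(n,m.sum(),"y",np.percentile(y,[.5,99.5]).round(1),"mid",np.percentile(y,[.5,99.5]).mean().round(2),"x",np.percentile(x,[.5,99.5]).round(1),"z",np.median(Z[m]).round(1))
b=d0&(abs(Y)<45)
ext("rails",b&(Z>73)&(Z<78.2)&(X>34)&(X<39)&(abs(Y)>12))
import sys;zt=float(sys.argv[1])
M=b&(abs(Z-zt)<3)&(X>36)&(X<65)&(abs(Y)<27);ext("module",M)
ext("moduleA",M&(X<46));ext("moduleB",M&(X>50))
ext("pad/plate",b&(Z>86)&(Z<102)&(X<25)&(X>-30))
ext("fixedjaw",b&(Z>98)&(Z<106)&(X>118)&(X<140))
ext("tube",b&(Z>68)&(Z<74)&(X<-25)&(X>-60)&(abs(Y)<18))
print(s["eef_pos"].round(1),s["ft_force"].round(1),s["opening"],s["clock"],rot(s)[:2,2].round(4))
E
python3 lat.py 103;python3 lat.py 103
```

```text
rails 876 y [-32.3  30.8] mid -0.77 x [34. 39.] z 75.9
module 7497 y [-26.2  22.9] mid -1.63 x [40.9 64.9] z 103.1
moduleA 1739 y [-26.   22.9] mid -1.59 x [40.8 46. ] z 102.6
moduleB 4471 y [-26.2  22.9] mid -1.62 x [50.1 64.9] z 103.3
pad/plate 8300 y [-28.   26.4] mid -0.82 x [-25.6  13.8] z 94.9
rails 878 y [-32.3  30.9] mid -0.72 x [34. 39.] z 75.8
module 7497 y [-26.1  22.9] mid -1.59 x [40.9 64.9] z 103.0
moduleA 1757 y [-25.9  22.8] mid -1.53 x [40.7 46. ] z 102.6
moduleB 4472 y [-26.2  23.1] mid -1.56 x [50.  64.9] z 103.2
pad/plate 8255 y [-28.   26.3] mid -0.84 x [-25.5  13.8] z 94.9Traceback (most recent call last):
  File "lat.py", line 13, in <module>
    ext("fixedjaw",b&(Z>98)&(Z<106)&(X>118)&(X<140))
    ~~~^^^^^^^^^^^^^^^^^^^^^^^^^^^^^^^^^^^^^^^^^^^^^
  File "lat.py", line 6, in ext
    y=Y[m];x=X[m];print(n,m.sum(),"y",np.percentile(y,[.5,99.5]).round(1),"mid",np.percentile(y,[.5,99.5]).mean().round(2),"x",np.percentile(x,[.5,99.5]).round(1),"z",np.median(Z[m]).round(1))
                                      ~~~~~~~~~~~~~^^^^^^^^^^^^^
    return _quantile_unchecked
[... 414 characters left out ...]
  weights=wgt)
    slices_having_nans = np.isnan(arr[-1, ...])
                                  ~~~^^^^^^^^^
IndexError: index -1 is out of bounds for axis 0 with size 0
Traceback (most recent call last):
  File "lat.py", line 13, in <module>
    ext("fixedjaw",b&(Z>98)&(Z<106)&(X>118)&(X<140))
    ~~~^^^^^^^^^^^^^^^^^^^^^^^^^^^^^^^^^^^^^^^^^^^^^
  File "lat.py", line 6, in ext
    y=Y[m];x=X[m];print(n,m.sum(),"y",np.percentile(y,[.5,99.5]).round(1),"mid",np.percentile(y,[.5,99.5]).mean().round(2),"x",np.percentile(x,[.5,99.5]).round(1),"z",np.median(Z[m]).round(1))
                                      ~~~~~~~~~~~~~^^^^^^^^^^^^^
IndexError: index -1 is out of bounds for axis 0 with size 0
```

View pics/w4.png

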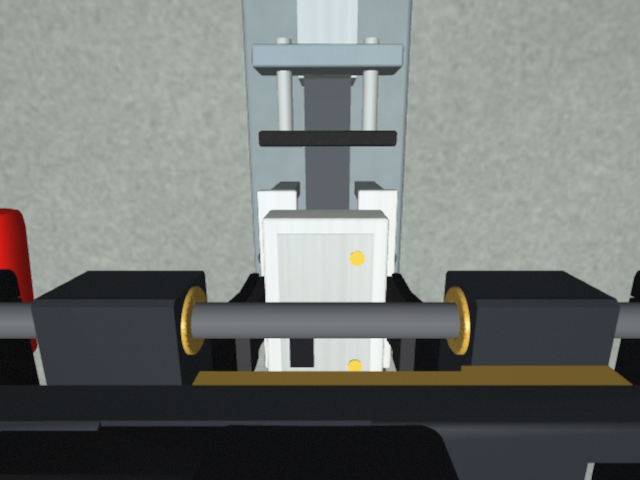

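The view shows the held module at (326,290) over the rails, which span columns 258–397. It sits about 0.8 mm off towards -y, so I'll correct that and lower it.

Call:
move_arm(
  rows=[
    {"rx":0,"ry":0,"rz":0,"tx":0,"ty":0.0008,"tz":0.002,"gripper":-1},
    {"rx":0,"ry":0,"rz":0,"tx":0,"ty":0,"tz":0.0015,"gripper":-1},
    {"rx":0,"ry":0,"rz":0,"tx":0,"ty":0,"tz":0.001,"gripper":-1},
    {"rx":0,"ry":0,"rz":0,"tx":0,"ty":0,"tz":0,"gripper":-1},
  ],
)

```text
clock: 10.58
eef_pos: [514.9, 88.5, 94.8]
tool_rot: [-0.0, -0.638, 0.77, 0.0]
ft_force: [-2.2, 0.4, 1.5]
opening: 49.4
```

```bash
sed -i 's/^def ext(n,m):/def ext(n,m):\n    if m.sum()<20: return/' lat.py; python3 lat.py 99
```

```text
rails 935 y [-32.5  30.8] mid -0.86 x [34. 39.] z 75.8
module 7479 y [-24.9  24.1] mid -0.45 x [40.7 64.9] z 98.3
moduleA 1758 y [-24.9  24. ] mid -0.44 x [40.6 46. ] z 97.8
moduleB 4450 y [-24.9  24.1] mid -0.43 x [50.1 64.9] z 98.4
pad/plate 8846 y [-28.   26.4] mid -0.81 x [-25.4  13.9] z 95.0
tube 2488 y [-13.1  11.6] mid -0.78 x [-42.7 -27.9] z 72.4
[514.9  88.5  94.8] [-2.2  0.4  1.5] 49.43649844358765 10.575 [-0.0001 -0.0001]
```

Call:
move_arm(
  rows=[
    {"rx":0,"ry":0,"rz":0,"tx":0,"ty":-0.0003,"tz":0.0004,"gripper":-1},
    {"rx":0,"ry":0,"rz":0,"tx":0,"ty":0,"tz":0.0002,"gripper":-1},
    {"rx":0,"ry":0,"rz":0,"tx":0,"ty":0,"tz":0,"gripper":-1},
    {"rx":0,"ry":0,"rz":0,"tx":0,"ty":0,"tz":0,"gripper":0.3},
    {"rx":0,"ry":0,"rz":0,"tx":0,"ty":0,"tz":0,"gripper":0.6},
    {"rx":0,"ry":0,"rz":0,"tx":0,"ty":0,"tz":0,"gripper":0.6},
    {"rx":0,"ry":0,"rz":0,"tx":0,"ty":0,"tz":0,"gripper":0.6},
    {"rx":0,"ry":0,"rz":0,"tx":0,"ty":0,"tz":-0.01,"gripper":0.6},
    {"rx":0,"ry":0,"rz":0,"tx":0,"ty":0,"tz":-0.03,"gripper":0.6},
    {"rx":0,"ry":0,"rz":0,"tx":0,"ty":0,"tz":-0.04,"gripper":0.6},
    {"rx":0,"ry":0,"rz":0,"tx":0,"ty":0,"tz":0,"gripper":0.6},
    {"rx":0,"ry":0,"rz":0,"tx":0,"ty":0,"tz":0,"gripper":0.6},
  ],
)

```text
clock: 12.12
eef_pos: [514.8, 88.4, 174.0]
tool_rot: [0.0, -0.638, 0.77, 0.0]
ft_force: [0.2, -0.4, -0.5]
opening: 69.7
```

```bash
python3 lat.py 98; python3 -c "
from h import *
s=observe();print(s['eef_pos'])"
```

```text
rails 446 y [-32.2  31. ] mid -0.59 x [34.1 38.8] z 75.8
module 3391 y [-25.   24.3] mid -0.37 x [40.6 64.7] z 98.2
moduleA 827 y [-25.   24.3] mid -0.35 x [40.5 46. ] z 97.8
moduleB 2009 y [-24.9  24.1] mid -0.41 x [50.  64.8] z 98.3
pad/plate 3629 y [-27.9  26.5] mid -0.69 x [-25.6  13.6] z 94.9
tube 2517 y [-13.1  11.7] mid -0.67 x [-59.8 -26.6] z 72.4
[514.8  88.4 174. ] [ 0.2 -0.4 -0.5] 69.68604363739313 12.125 [-0.0002  0.0004]
[514.57018676  88.27079213 173.38467718]
```

```bash
python3 - <<'E'
from h import *
s=observe();p=get_image("wrist");p["R"],p["t"]=wristRt(p,s)
a=np.radians(79.4);ex=np.array([np.cos(a),np.sin(a)]);ey=np.array([-ex[1],ex[0]]);o=np.array([514.9,93.4])
for n in("button_nose","lock_button"):
    for l in landmark_of(p,n)[:3]:
        u,v=l["centre"][0]*640,l["centre"][1]*480;w=world(p,u,v,60);d=w[:2]-o
        print(n,l["conf"],round(u),round(v),w.round(1),"holder",(d@ex+85).round(1),(d@ey).round(1))
hsv=cv2.cvtColor(p["color"],cv2.COLOR_BGR2HSV);m=cv2.inRange(hsv,(10,120,80),(28,255,255));m[200:]=0
n,L,st,ce=cv2.connectedComponentsWithStats(m)
for i in range(1,n):
    if st[i,4]>5:
        w=world(p,*ce[i],60);d=w[:2]-o;print(st[i],ce[i].round(1),(d@ex+85).round(1),(d@ey).round(1))
E
```

```text
button_nose 0.51 295 27 [506.8 -50.6  60. ] holder -58.0 -18.5
lock_button 0.59 303 24 [501.5 -50.8  60. ] holder -59.2 -13.3
[298  19   4  14  35] [300.1  25.5] -58.6 -15.4
```

Call:
move_arm(
  rows=[
    {"rx":0,"ry":0,"rz":0,"tx":0.025,"ty":0,"tz":0,"gripper":0.3},
    {"rx":0,"ry":0,"rz":0,"tx":0.04,"ty":0,"tz":0,"gripper":0.3},
    {"rx":0,"ry":0,"rz":0,"tx":0.04,"ty":0,"tz":0,"gripper":0.3},
    {"rx":0,"ry":0,"rz":0,"tx":0.0338,"ty":0,"tz":0,"gripper":0.3},
    {"rx":0,"ry":0,"rz":0,"tx":0,"ty":0,"tz":0,"gripper":0.3},
    {"rx":0,"ry":0,"rz":0,"tx":0,"ty":0,"tz":0,"gripper":0.3},
  ],
  grip_force=20,
)

```text
clock: 13.08
eef_pos: [489.4, -47.8, 173.6]
tool_rot: [-0.0, -0.638, 0.77, 0.0]
ft_force: [-0.7, -0.1, 0.6]
opening: 56.7
```

```bash
python3 lat.py 98; python3 w.py w5.png 150 160 489.15 -48 57 169.4
```

```text
rails 83 y [-31.9  31.4] mid -0.25 x [34.  35.9] z 75.4
pad/plate 1305 y [-27.1  25.8] mid -0.62 x [-26.4  14. ] z 93.6
tube 1727 y [-13.1  11.7] mid -0.66 x [-59.8 -25.2] z 72.3
[489.4 -47.8 173.6] [-0.7 -0.1  0.6] 56.657106322240324 13.075 [-0.0006 -0.0001]
eef [489.5 -47.4 173.7] yawy 169.28 tilt [-0.0004 -0.0001] -> shift [  0.6   0.2 116.7] rz -0.0021 clock 13.125 open 56.5 F [ 0.9 -1.1 -0.4]
```

View pics/w5.png

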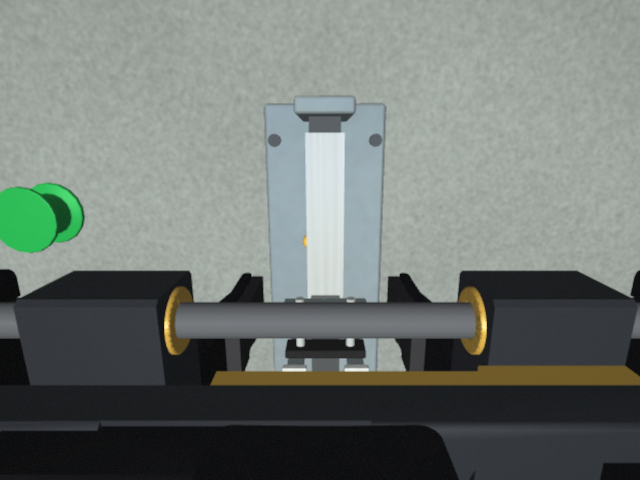

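Sleeve column 325 lies midway between the fingers (240 and 408), and the button is at (306,241). Next I'll descend and pinch.

Call:
move_arm(
  rows=[
    {"rx":0,"ry":0,"rz":0,"tx":0,"ty":0,"tz":0.025,"gripper":0.3},
    {"rx":0,"ry":0,"rz":0,"tx":0,"ty":0,"tz":0.03,"gripper":0.3},
    {"rx":0,"ry":0,"rz":0,"tx":0,"ty":0,"tz":0.03,"gripper":0.3},
    {"rx":0,"ry":0,"rz":0,"tx":0,"ty":0,"tz":0.02,"gripper":0.3},
    {"rx":0,"ry":0,"rz":0,"tx":0,"ty":0,"tz":0.0115,"gripper":0.3},
    {"rx":0,"ry":0,"rz":0,"tx":0,"ty":0,"tz":0,"gripper":0.3},
    {"rx":0,"ry":0,"rz":0,"tx":0,"ty":0,"tz":0,"gripper":0.3},
  ],
)

```text
clock: 14.05
eef_pos: [490.1, -47.5, 58.2]
tool_rot: [0.001, -0.638, 0.77, -0.0]
ft_force: [0.7, -0.3, 0.0]
opening: 56.5
```

Call:
move_arm(
  rows=[
    {"rx":0,"ry":0,"rz":0,"tx":0,"ty":0,"tz":0,"gripper":-1},
    {"rx":0,"ry":0,"rz":0,"tx":0,"ty":0,"tz":0,"gripper":-1},
    {"rx":0,"ry":0,"rz":0,"tx":0,"ty":0,"tz":0,"gripper":-1},
    {"rx":0,"ry":0,"rz":0,"tx":0,"ty":0,"tz":0,"gripper":-1},
    {"rx":0,"ry":0,"rz":0,"tx":0,"ty":0,"tz":0,"gripper":-1},
    {"rx":0,"ry":0,"rz":0,"tx":0,"ty":0,"tz":0,"gripper":-1},
    {"rx":0,"ry":0,"rz":0,"tx":0,"ty":0,"tz":0,"gripper":-1},
  ],
  grip_force=20,
)

```text
clock: 14.92
eef_pos: [489.7, -47.9, 57.7]
tool_rot: [0.0, -0.638, 0.77, -0.0]
ft_force: [1.0, 0.3, 3.0]
opening: 25.0
```

Opening is 25.0 mm, so the button is flush. Now I'll slide gently.

Call:
move_arm(
  rows=[
    {"rx":0,"ry":0,"rz":0,"tx":-0.001,"ty":0,"tz":0,"gripper":-1},
    {"rx":0,"ry":0,"rz":0,"tx":-0.001,"ty":0,"tz":0,"gripper":-1},
    {"rx":0,"ry":0,"rz":0,"tx":0,"ty":0,"tz":0,"gripper":-1},
  ],
)

```text
clock: 15.3
eef_pos: [489.9, -46.7, 57.7]
tool_rot: [-0.0, -0.638, 0.77, -0.0]
ft_force: [0.8, -5.9, 3.8]
opening: 24.9
```

Call:
move_arm(
  rows=[
    {"rx":0,"ry":0,"rz":0,"tx":-0.001,"ty":0,"tz":0,"gripper":-1},
    {"rx":0,"ry":0,"rz":0,"tx":-0.001,"ty":0,"tz":0,"gripper":-1},
    {"rx":0,"ry":0,"rz":0,"tx":0,"ty":0,"tz":0,"gripper":-1},
  ],
)

```text
clock: 15.68
eef_pos: [490.2, -44.9, 57.7]
tool_rot: [-0.0, -0.638, 0.77, -0.0]
ft_force: [-0.1, -5.3, 3.0]
opening: 25.0
```

Call:
move_arm(
  rows=[
    {"rx":0,"ry":0,"rz":0,"tx":-0.001,"ty":0,"tz":0,"gripper":-1},
    {"rx":0,"ry":0,"rz":0,"tx":-0.001,"ty":0,"tz":0,"gripper":-1},
    {"rx":0,"ry":0,"rz":0,"tx":-0.001,"ty":0,"tz":0,"gripper":-1},
    {"rx":0,"ry":0,"rz":0,"tx":-0.001,"ty":0,"tz":0,"gripper":-1},
    {"rx":0,"ry":0,"rz":0,"tx":-0.001,"ty":0,"tz":0,"gripper":-1},
    {"rx":0,"ry":0,"rz":0,"tx":-0.001,"ty":0,"tz":0,"gripper":-1},
  ],
)

```text
clock: 16.42
eef_pos: [491.2, -39.1, 57.7]
tool_rot: [-0.001, -0.638, 0.77, -0.0]
ft_force: [0.8, -5.0, 3.5]
opening: 24.3
```

```bash
python3 lat.py 98
```

```text
tube 2438 y [-16.9  16.6] mid -0.17 x [-59.9 -29.3] z 72.3
[491.2 -39.1  57.7] [ 0.8 -5.   3.5] 24.283670045193436 16.425 [-0.0002 -0.0013]
```

```bash
cat > rear.py <<'E'
from h import *
s=observe();p=get_image("wrist");R,t=wristRt(p,s);K=np.array(p["intrinsics"])
a=np.radians(79.4);ex=np.array([np.cos(a),np.sin(a)]);ey=np.array([-ex[1],ex[0]]);o=np.array([514.9,93.4])
X=np.arange(-148,-70,1.0);g=[]
for x in X:
    w=o+(x-85)*ex-.7*ey;c=R@np.array([w[0],w[1],72.5])+t;u,v=(K@c)[:2]/c[2]
    g.append(int(p["color"][int(round(v)),int(round(u))].mean()) if 0<=v<480 else -1)
g=np.array(g);print("rear edge X",[int(x) for x in X[1:][np.abs(np.diff(g))>40]]);print(g[::3])
q=s;print(q["eef_pos"].round(1),"Fx",(q["ft_force"][:2]@ex).round(1))
E
python3 rear.py
```

```text
rear edge X [-146, -123]
[159  62  61  97  97  98  97  97 100 228 227 226 227 227 226 227 227 227
 227 225 226 224 223 223 222 221]
[491.3 -38.9  57.7] Fx -4.3
```

Call:
move_arm(
  rows=[
    {"rx":0,"ry":0,"rz":0,"tx":-0.0015,"ty":0,"tz":0,"gripper":-1},
    {"rx":0,"ry":0,"rz":0,"tx":-0.0015,"ty":0,"tz":0,"gripper":-1},
    {"rx":0,"ry":0,"rz":0,"tx":-0.0015,"ty":0,"tz":0,"gripper":-1},
    {"rx":0,"ry":0,"rz":0,"tx":-0.0015,"ty":0,"tz":0,"gripper":-1},
    {"rx":0,"ry":0,"rz":0,"tx":-0.0015,"ty":0,"tz":0,"gripper":-1},
    {"rx":0,"ry":0,"rz":0,"tx":-0.0015,"ty":0,"tz":0,"gripper":-1},
    {"rx":0,"ry":0,"rz":0,"tx":-0.0015,"ty":0,"tz":0,"gripper":-1},
    {"rx":0,"ry":0,"rz":0,"tx":-0.0015,"ty":0,"tz":0,"gripper":-1},
    {"rx":0,"ry":0,"rz":0,"tx":-0.001,"ty":0,"tz":0,"gripper":-1},
    {"rx":0,"ry":0,"rz":0,"tx":-0.001,"ty":0,"tz":0,"gripper":-1},
    {"rx":0,"ry":0,"rz":0,"tx":-0.001,"ty":0,"tz":0,"gripper":-1},
    {"rx":0,"ry":0,"rz":0,"tx":-0.001,"ty":0,"tz":0,"gripper":-1},
    {"rx":0,"ry":0,"rz":0,"tx":-0.001,"ty":0,"tz":0,"gripper":-1},
    {"rx":0,"ry":0,"rz":0,"tx":-0.001,"ty":0,"tz":0,"gripper":-1},
    {"rx":0,"ry":0,"rz":0,"tx":-0.001,"ty":0,"tz":0,"gripper":-1},
    {"rx":0,"ry":0,"rz":0,"tx":0,"ty":0,"tz":0,"gripper":-1},
  ],
)

```text
clock: 18.52
eef_pos: [494.8, -20.1, 57.7]
tool_rot: [-0.0, -0.638, 0.77, -0.0]
ft_force: [0.8, -5.2, 5.1]
opening: 25.1
```

```bash
python3 rear.py
```

```text
rear edge X [-140, -104]
[ -1  -1  -1  95  94  97  97  97  98  97  98  98  98  99  99 227 226 227
 227 226 226 227 226 226 226 226]
[494.8 -20.1  57.7] Fx -5.0
```

Call:
move_arm(
  rows=[
    {"rx":0,"ry":0,"rz":0,"tx":-0.001,"ty":0,"tz":0,"gripper":-1},
    {"rx":0,"ry":0,"rz":0,"tx":-0.001,"ty":0,"tz":0,"gripper":-1},
    {"rx":0,"ry":0,"rz":0,"tx":0,"ty":0,"tz":0,"gripper":-1},
  ],
)

```text
clock: 18.95
eef_pos: [495.2, -18.2, 57.7]
tool_rot: [-0.0, -0.638, 0.77, -0.0]
ft_force: [1.1, -5.3, 3.6]
opening: 25.1
```

Call:
move_arm(
  rows=[
    {"rx":0,"ry":0,"rz":0,"tx":-0.0005,"ty":0,"tz":0,"gripper":-1},
    {"rx":0,"ry":0,"rz":0,"tx":-0.0005,"ty":0,"tz":0,"gripper":-1},
  ],
)

```text
clock: 19.2
eef_pos: [495.3, -17.5, 57.7]
tool_rot: [-0.001, -0.638, 0.77, -0.0]
ft_force: [1.0, -8.1, 4.3]
opening: 24.5
```

Call:
move_arm(
  rows=[
    {"rx":0,"ry":0,"rz":0,"tx":-0.0005,"ty":0,"tz":0,"gripper":-1},
    {"rx":0,"ry":0,"rz":0,"tx":-0.0005,"ty":0,"tz":0,"gripper":-1},
  ],
)

```text
clock: 19.45
eef_pos: [495.5, -16.6, 57.7]
tool_rot: [-0.001, -0.638, 0.77, -0.0]
ft_force: [1.0, -7.0, 3.4]
opening: 24.8
```

Call:
move_arm(
  rows=[
    {"rx":0,"ry":0,"rz":0,"tx":-0.0005,"ty":0,"tz":0,"gripper":-1},
    {"rx":0,"ry":0,"rz":0,"tx":-0.0005,"ty":0,"tz":0,"gripper":-1},
  ],
)

```text
clock: 19.7
eef_pos: [495.6, -15.6, 57.7]
tool_rot: [-0.001, -0.638, 0.77, -0.0]
ft_force: [0.2, -7.1, 5.4]
opening: 24.8
```

Call:
move_arm(
  rows=[
    {"rx":0,"ry":0,"rz":0,"tx":-0.0005,"ty":0,"tz":0,"gripper":-1},
    {"rx":0,"ry":0,"rz":0,"tx":-0.0005,"ty":0,"tz":0,"gripper":-1},
  ],
)

```text
clock: 19.95
eef_pos: [495.8, -14.7, 57.7]
tool_rot: [-0.001, -0.638, 0.77, -0.0]
ft_force: [0.2, -7.8, 3.2]
opening: 24.8
```

Call:
move_arm(
  rows=[
    {"rx":0,"ry":0,"rz":0,"tx":-0.0005,"ty":0,"tz":0,"gripper":-1},
    {"rx":0,"ry":0,"rz":0,"tx":-0.0005,"ty":0,"tz":0,"gripper":-1},
  ],
)

```text
clock: 20.2
eef_pos: [496.0, -13.7, 57.7]
tool_rot: [-0.001, -0.638, 0.77, -0.0]
ft_force: [1.5, -7.7, 3.8]
opening: 24.6
```

Call:
move_arm(
  rows=[
    {"rx":0,"ry":0,"rz":0,"tx":-0.0005,"ty":0,"tz":0,"gripper":-1},
    {"rx":0,"ry":0,"rz":0,"tx":-0.0005,"ty":0,"tz":0,"gripper":-1},
  ],
)

```text
clock: 20.45
eef_pos: [496.2, -12.8, 57.7]
tool_rot: [-0.001, -0.638, 0.77, -0.0]
ft_force: [1.3, -8.5, 5.2]
opening: 24.7
```

Call:
move_arm(
  rows=[
    {"rx":0,"ry":0,"rz":0,"tx":-0.0005,"ty":0,"tz":0,"gripper":-1},
    {"rx":0,"ry":0,"rz":0,"tx":-0.0005,"ty":0,"tz":0,"gripper":-1},
  ],
)

```text
clock: 20.7
eef_pos: [496.3, -11.8, 57.7]
tool_rot: [-0.001, -0.638, 0.77, -0.0]
ft_force: [0.7, -7.2, 3.7]
opening: 24.9
```

Call:
move_arm(
  rows=[
    {"rx":0,"ry":0,"rz":0,"tx":-0.0005,"ty":0,"tz":0,"gripper":-1},
    {"rx":0,"ry":0,"rz":0,"tx":-0.0005,"ty":0,"tz":0,"gripper":-1},
  ],
)

```text
clock: 20.95
eef_pos: [496.5, -10.9, 57.7]
tool_rot: [-0.001, -0.638, 0.77, -0.0]
ft_force: [0.5, -8.8, 3.5]
opening: 25.0
```

Call:
move_arm(
  rows=[
    {"rx":0,"ry":0,"rz":0,"tx":-0.0005,"ty":0,"tz":0,"gripper":-1},
    {"rx":0,"ry":0,"rz":0,"tx":-0.0005,"ty":0,"tz":0,"gripper":-1},
  ],
)

```text
clock: 21.2
eef_pos: [496.7, -9.9, 57.7]
tool_rot: [-0.001, -0.638, 0.77, -0.0]
ft_force: [0.8, -8.1, 4.8]
opening: 25.1
```

Call:
move_arm(
  rows=[
    {"rx":0,"ry":0,"rz":0,"tx":-0.0005,"ty":0,"tz":0,"gripper":-1},
    {"rx":0,"ry":0,"rz":0,"tx":-0.0005,"ty":0,"tz":0,"gripper":-1},
  ],
)

```text
clock: 21.45
eef_pos: [496.9, -8.9, 57.7]
tool_rot: [-0.001, -0.638, 0.77, -0.0]
ft_force: [1.7, -8.5, 3.7]
opening: 24.7
```

Call:
move_arm(
  rows=[
    {"rx":0,"ry":0,"rz":0,"tx":-0.0005,"ty":0,"tz":0,"gripper":-1},
    {"rx":0,"ry":0,"rz":0,"tx":-0.0005,"ty":0,"tz":0,"gripper":-1},
  ],
)

```text
clock: 21.7
eef_pos: [497.1, -7.9, 57.7]
tool_rot: [-0.001, -0.638, 0.77, -0.0]
ft_force: [1.1, -7.6, 4.0]
opening: 24.9
```

Call:
move_arm(
  rows=[
    {"rx":0,"ry":0,"rz":0,"tx":-0.0005,"ty":0,"tz":0,"gripper":-1},
    {"rx":0,"ry":0,"rz":0,"tx":-0.0005,"ty":0,"tz":0,"gripper":-1},
  ],
)

```text
clock: 21.95
eef_pos: [497.3, -6.8, 57.7]
tool_rot: [-0.001, -0.638, 0.77, -0.0]
ft_force: [1.1, -8.3, 4.9]
opening: 24.8
```

```bash
python3 rear.py
```

```text
rear edge X [-127, -90]
[ -1  -1  -1  -1  -1  -1  -1  96  96  96  96  97  96  96  99  99  98  98
  98 118 227 226 226 226 227 227]
[497.3  -6.8  57.7] Fx -8.0
```

Call:
move_arm(
  rows=[
    {"rx":0,"ry":0,"rz":0,"tx":-0.0005,"ty":0,"tz":0,"gripper":-1},
    {"rx":0,"ry":0,"rz":0,"tx":-0.0005,"ty":0,"tz":0,"gripper":-1},
  ],
)

```text
clock: 22.25
eef_pos: [497.5, -5.7, 57.7]
tool_rot: [-0.001, -0.638, 0.77, -0.0]
ft_force: [0.8, -6.7, 2.8]
opening: 25.2
```

Call:
move_arm(
  rows=[
    {"rx":0,"ry":0,"rz":0,"tx":-0.0005,"ty":0,"tz":0,"gripper":-1},
    {"rx":0,"ry":0,"rz":0,"tx":-0.0005,"ty":0,"tz":0,"gripper":-1},
  ],
)

```text
clock: 22.5
eef_pos: [497.7, -4.6, 57.7]
tool_rot: [-0.001, -0.638, 0.77, -0.0]
ft_force: [0.0, -5.4, 5.7]
opening: 24.7
```

Call:
move_arm(
  rows=[
    {"rx":0,"ry":0,"rz":0,"tx":-0.0003,"ty":0,"tz":0,"gripper":-1},
    {"rx":0,"ry":0,"rz":0,"tx":-0.0002,"ty":0,"tz":0,"gripper":-1},
  ],
)

```text
clock: 22.75
eef_pos: [497.8, -4.0, 57.7]
tool_rot: [-0.0, -0.638, 0.77, -0.0]
ft_force: [0.7, -5.2, 4.6]
opening: 25.2
```

```bash
cat > btn.py <<'E'
from h import *
s=observe();p=get_image("wrist");R,t=wristRt(p,s);K=np.array(p["intrinsics"])
a=np.radians(79.4);ex=np.array([np.cos(a),np.sin(a)]);ey=np.array([-ex[1],ex[0]]);o=np.array([514.9,93.4])
w=o+(-58.7-85)*ex-16*ey;c=R@np.array([w[0],w[1],60])+t;u,v=(K@c)[:2]/c[2];print("expected nose px",u,v)
u,v=int(u),int(v);cr=p["color"][max(0,v-30):v+30,max(0,u-40):u+40]
hsv=cv2.cvtColor(cr,cv2.COLOR_BGR2HSV);m=cv2.inRange(hsv,(10,120,80),(28,255,255));print("gold px",(m>0).sum(),np.argwhere(m>0).mean(0) if m.any() else "")
cv2.imwrite("pics/btn%d.png"%int(s["clock"]*100),cv2.resize(cr,None,fx=6,fy=6))
print(s["clock"])
E
python3 btn.py; ls pics
```

```text
expected nose px 286.10070519793743 203.2580436150273
gold px 0 
22.75
btn2275.png
crop1.png
scene1.png
top1.png
w1.png
w2.png
w3.png
w4.png
w5.png
```

View pics/btn2275.png

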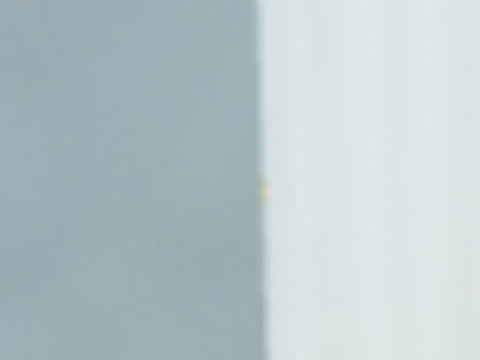

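The crop shows the sleeve edge with a faint gold speck at (263,190): the nose is just beginning to emerge. I'll creep on.

Call:
move_arm(
  rows=[
    {"rx":0,"ry":0,"rz":0,"tx":-0.0003,"ty":0,"tz":0,"gripper":-1},
    {"rx":0,"ry":0,"rz":0,"tx":-0.0003,"ty":0,"tz":0,"gripper":-1},
  ],
)

```text
clock: 23.05
eef_pos: [498.0, -3.2, 57.7]
tool_rot: [-0.0, -0.638, 0.77, -0.0]
ft_force: [1.3, -5.6, 4.8]
opening: 24.9
```

```bash
sed -i 's/(10,120,80)/(8,60,80)/' btn.py; python3 btn.py
```

```text
expected nose px 285.9889444194574 201.24932360965204
gold px 93 [31.49462366 41.87096774]
23.05
```

```bash
python3 btn.py
```

```text
expected nose px 286.00256891502306 201.0557908464759
gold px 92 [31.19565217 40.85869565]
23.1
```

View pics/btn2305.png

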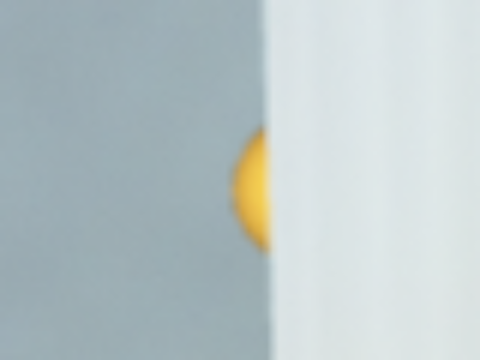

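The button is out: gold dome at (250,190), about 3.2 mm proud. Now I'll let go and lift away.

Call:
move_arm(
  rows=[
    {"rx":0,"ry":0,"rz":0,"tx":0,"ty":0,"tz":0,"gripper":0.0},
    {"rx":0,"ry":0,"rz":0,"tx":0,"ty":0,"tz":0,"gripper":0.3},
    {"rx":0,"ry":0,"rz":0,"tx":0,"ty":0,"tz":0,"gripper":0.3},
    {"rx":0,"ry":0,"rz":0,"tx":0,"ty":0,"tz":0,"gripper":0.3},
    {"rx":0,"ry":0,"rz":0,"tx":0,"ty":0,"tz":-0.02,"gripper":0.3},
    {"rx":0,"ry":0,"rz":0,"tx":0,"ty":0,"tz":-0.04,"gripper":0.3},
    {"rx":0,"ry":0,"rz":0,"tx":0,"ty":0,"tz":-0.05,"gripper":0.3},
    {"rx":0,"ry":0,"rz":0,"tx":0,"ty":0,"tz":-0.05,"gripper":0.3},
    {"rx":0,"ry":0,"rz":0,"tx":-0.04,"ty":0,"tz":0,"gripper":0.3},
    {"rx":0,"ry":0,"rz":0,"tx":-0.05,"ty":0,"tz":0,"gripper":0.3},
    {"rx":0,"ry":0,"rz":0,"tx":-0.04,"ty":0,"tz":0,"gripper":0.3},
    {"rx":0,"ry":0,"rz":0,"tx":0,"ty":0,"tz":0,"gripper":0.3},
    {"rx":0,"ry":0,"rz":0,"tx":0,"ty":0,"tz":0,"gripper":0.3},
  ],
)

```text
clock: 24.78
eef_pos: [521.8, 124.9, 217.1]
tool_rot: [-0.001, -0.638, 0.77, 0.0]
ft_force: [-0.3, -0.5, -0.4]
opening: 56.2
```

```bash
sed -i 's/(X>36)&(X<65)/(X>36)\&(X<130)/' lat.py; python3 lat.py 98; python3 btn.py; python3 w.py w6.png 92 100 500 0 100 169.4
```

```text
rails 177 y [-32.  31.] mid -0.5 x [34.4 38.8] z 75.8
module 8407 y [-25.1  24.5] mid -0.28 x [ 39.5 126.7] z 98.3
moduleA 407 y [-25.9  25.4] mid -0.23 x [38.8 45.5] z 95.7
moduleB 7563 y [-25.   24.5] mid -0.23 x [ 50.1 126.8] z 98.3
pad/plate 732 y [-27.3  26.4] mid -0.44 x [ 4.6 24.8] z 89.4
fixedjaw 1311 y [-29.7  29. ] mid -0.38 x [118.1 133.7] z 101.4
tube 1179 y [-12.9  11.5] mid -0.71 x [-45.8 -25.1] z 72.4
[521.8 124.9 217.1] [-0.3 -0.5 -0.4] 56.24270706383896 24.775 [-0.001  -0.0004]
expected nose px 302.8280026561365 -13.655955567200103
gold px 0 
24.825
[ 284  103   83   14 1023] [504.9  36.2  55.7   8.  170.2] [504.8  36.3  95.8]
[ 285  128   81  125 8539] [515.5  90.3  86.8  58.8  79.9] [514.1  88.3  97.9]
eef [521.8 124.3 217.3] yawy 169.2 tilt [-0.0005 -0.0002] -> shift [126.1  -1.9 117.4] rz -0.0035 clock 24.875 open 56.7 F [-0.3 -0.3 -1.1]
```

View pics/w6.png

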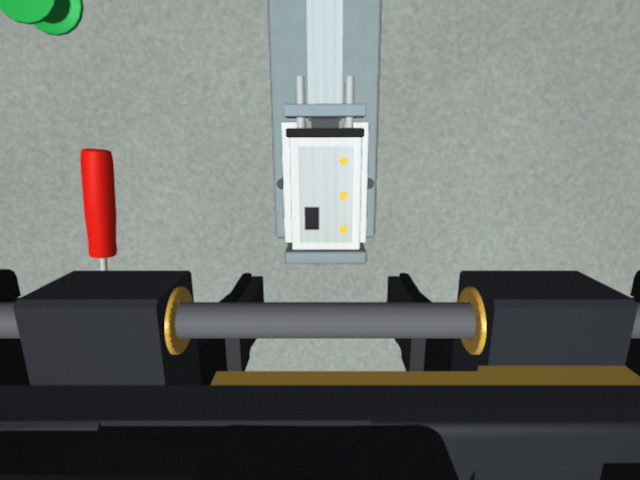

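```bash
python3 -c "
from h import *
print(sign_off())"
```

```text
the job is handed in; nothing more can be done
None
```

The larger silver module is clamped in the work holder, and I handed the job in at about 25 s on the clock.

- **Placing:** I laid the module flat on the two rails, within about 0.3 mm of their centre line and about 5 mm short of the fixed jaw, and let go of it.
- **Clamping:** I pinched the sleeve and button until the button was flush, at a 25.0 mm opening. I then slid the sleeve about 45 mm, the last part in steps of 1 mm or less. Force readings at the end of each step stayed below 9 N. The force dropped from about 8 N to 5 N just before the button came out, and I stopped there without pushing on.
- **Button:** In the enlarged wrist picture it stood about 3.2 mm proud of the sleeve through the next hole. That picture was taken just before I released the sleeve. Afterwards the button was outside the camera's view, so I did not see it again, and I did not tug the sleeve to test the lock.
- **Last view after release:** The module sits square between the pad and the fixed jaw, centred to about 0.3 mm, with its top at 98 mm as expected. The sliding jaw is about 45 mm from where it started, and the gripper touches nothing.

I moved only the module and the sleeve. I took no final overview picture of the other things on the bench.

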